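# Wedge the rocking instrument box

## Task

The grey instrument box rocks because the foot under its front left corner is too short. Without gripping or lifting anything, push the wooden wedge, thin end first, under that foot until the box no longer rocks but still stands level, and then press down firmly with the fingertips on the top of that corner to prove it. Finish while still pressing there, with the hand off the wedge, and leave the box about where it stood and the small things around it where they are.

Things in the scene. Friction and masses are not known exactly. Their poses are not given: they have to be found in the camera images.
- box: Grey instrument box, 150 (x) x 190 (y) mm, flat top 62 mm above the desk, underside 20 mm, about 1.8 kg, loose on round rubber feet. Origin: on the desk under its centre. Its -x face is the front (three black dials standing out 13 mm), +y its left side. It stands level on three feet; the fourth, front left, is short and hangs free.
- corner_top (a point): Point on the box's flat top straight above the short foot, where to press: 15 mm from the front edge, 20 mm from the left edge. Axes of the box. Unwedged, about 3 to 4 N down here tips the box until the short foot meets the desk, 6 to 11 mm down; let go, it rocks back.
- foot_spot (a point): Point at desk height straight below the short foot, at x -60, y +75 mm in the box; axes of the box. The foot is round, 18 mm across, with a domed tip 6 to 11 mm above the desk (differs each time, not reported).
- wedge: Loose wooden wedge, 44 (x) x 120 (y) mm, 60 g: 2 mm thick at the thin end (-y), rising evenly to 22 mm at the thick end (+y); flat underside. Origin: centre of its underside. It lies left of the box, its thin end towards the short foot, within 8 mm and 0.1 rad or so of being in line.
- wedge_nose (a point): Middle of the wedge's thin edge, at desk height; axes of the wedge. When the wedge meets the short foot this edge is 24 to 54 mm beyond the foot's axis. Pushed on, the wedge lifts the corner 1 mm for each 6 mm, or shoves the box along.
- wedge_heel (a point): Centre of the wedge's upright thick end face (44 mm wide, 22 mm high), 11 mm above the desk; +y points out of it, push along -y. Sliding freely takes under 1 N; once the wedge is tight under the foot the push rises past 4 N within a few mm.
- cell: Bystander: AA battery, 50 x 15 x 15 mm, lying in front of the box. Origin: centre of its underside.
- usb: Bystander: dark USB stick, 56 x 18 x 8 mm, lying left of the box, behind the wedge's way. Origin: centre of its underside.
- block_battery: Bystander: 9 V block battery, 17 x 30 x 51 mm, standing in front of the box. Origin: centre of its underside.

How it is judged:
By the outcome, as a careful person would: the job done as asked, in the order asked, and still so for the second after the job is handed in, while the arm keeps its last pose, push and grip.
It also fails if it takes over 45 s, if anything falls off the work surface, if the arm or the gripper's body presses on something with over 40 N, if the wrist force passes 120 N, or if a joint passes its speed limit or range.

## Robot

A 7-joint arm with a two-finger parallel gripper is mounted at the origin on the work surface; the furniture and walls round the work are solid. World frame = base frame: x ahead of the robot, y to its left, z up, the work surface at z = 0. Lengths are in m, angles in rad, forces in N, time in s.
With the tool pointing down it reaches from about 0.425 to 0.925 m from the base axis. Payload 6.8 kg.
Tool frame: the origin (TCP) lies between the finger pads; the fingertips stand 17 mm ahead of it and the grasp point (between the pads) lies 2 mm behind it; z points along the fingers, y is the line along which they close (so a half turn about z gives the same grasp; the last joint's range is limited). The gripper opens to 88 mm and grips with 3 to 60 N. Pads are 20 mm wide; open, the fingers measure 115 mm over their backs; the gripper's body (75 mm by 178 mm) begins 61 mm behind the grasp point.
Start: joints at [-1.34, 0.477, 0.022, 1.555, -0.011, 1.109, -0.083], TCP at [0.224, 0.637, 0.203] pointing down, gripper open.
Joint ranges: [-2.96, 2.96], [-0.34, 2.1], [-1.41, 1.46], [0.24, 2.44], [-1.37, 4.51], [0.17, 1.92], [-2.96, 2.96]. Speed limits (rad/s): [2.39, 2.39, 3.14, 3.14, 3.14, 3.14, 3.14].

## Interface

Orientations are given as a unit quaternion [x, y, z, w].
In Python, from workcell import ctrl gives the robot as it stands.
- The arm moves only by the tool move_arm, never from a script. Its argument "commands" is a list of rows, each a list of 7 numbers: the gripper's target within -1 to 1 (fully open at 1, half-way at 0, shut at -1), then the shift along the tool's x, y, z in units of 150 mm (1.0 is 150 mm), then the turn, a rotation vector about the tool's x, y, z in units of 0.5 rad (1.0 is 0.5 rad). A call has 1 to 5 rows; each row is the pose to reach, as a shift and turn from the pose commanded when the call began, along the tool's axes at that moment; what a row does not reach only later rows make up. A row lasts 1/8 s, in which the tool goes at most 62.5 mm and 10.7 degrees, less where a joint would pass 70% of its speed; a pose out of reach is approached as far as the arm can. A call with a number of a shift or a turn outside -1 to 1 is refused whole. A call with a gripper value outside its range is refused whole. The fingers move at their own pace and stop on an object; "squeeze" is the grip in N (left out, the last holds). Time passes only in rows, so rows that repeat a pose let the fingers close. It gives the time, the measured TCP pose, the force, the opening and the grip force at its end, in the units of the state.
- ctrl.get_state(): the state, without advancing time (a new reading comes with each control period).
- ctrl.get_image(name): name is "scene" or "top"; returns a dict with "pixels" (400x640x3 uint8, red, green, blue), "range_z" (400x640 float32, m along the optical axis (not along the pixel's ray), 0 where there is no reading), "camera_matrix" (3x3 intrinsics, pixels), "R" (3x3) and "t" (3): a world point X has camera coordinates R X + t. Camera axes: x right, y down, z forward; pixel columns grow to the right and rows downward; lengths in m; the calibration is good to about 2 mm. A picture is of the moment at which its call begins.
- ctrl.hand_in(): hands the job in; it is judged then, once.
Trained networks look in the newest picture that a camera, given by its name, has taken for a name from the list of things; names that differ only in an ending like _2 or _b are one class to them, and where a whole thing is asked for, a point or a joint stands for the part that bears it (a point fixed in the world has none). Each returns a list of dicts, best first, with "confidence" (0 to 1); they miss things now and then, are a little off and sometimes report something else, mostly with a low value. They report only what shows in the picture. A call takes as long as a camera call.
- ctrl.find_in(camera, name): "xyz" ([x, y, z] in m, in world coordinates, good to about 4 mm: the middle of the surface that is visible of it).
- ctrl.masks_of(camera, name): "region" (400x640 bool, what is visible of it).
The state is a dict: "clock": time; "joint_pos": joint angles; "qvel": joint speeds; "tau": joint torques, N m; "eef_pos": TCP position; "eef_rot": TCP orientation; "wrist_force": force on the tool from outside, world axes, zero at the start; "moment": the same for the moment, N m; "grip_width": finger opening in m; "grasp_force": force on a finger pad.
Only numpy, scipy, OpenCV 4.12 (cv2) and the standard library are available. Lean on these libraries where they do the work, as an engineer would, in place of code of your own. Each camera call takes 0.05 s, during which the arm holds its last target. There are 200 camera calls.

## Working session

There is one attempt and no reset: what is moved stays moved. The work goes in short steps, Python scripts to look and compute and a tool call to move; the robot and the scene stay as the last step left them, time stands still between calls to the robot, and variables do not carry over. Pictures are saved under pics/ and viewed, at most 10 in all, crops included, and the job is handed in when it is done.

Besides the shell and the picture viewer there is one more tool, called after ">>>" as name(argument=value, ...) on one line, values as JSON. move_arm: Moves the arm, as the interface text tells. Shifts and turns lie within -1 to 1; 1 stands for 150 mm of shift or 0.5 rad of turn. Its arguments: {"type":"object","properties":{"commands":{"type":"array","items":{"type":"array","items":{"type":"number"}}},"squeeze":{"type":"number"}},"required":["commands"]}

```bash
mkdir -p pics
python3 - <<'E'
from workcell import ctrl
import cv2,numpy as np
s=ctrl.get_state(); print({k:np.round(v,3) for k,v in s.items()})
for c in("scene","top"):
    im=ctrl.get_image(c); cv2.imwrite(f"pics/{c}0.png",im["pixels"][:,:,::-1]); np.savez(f"{c}0.npz",**im)
    for n in("box","wedge","wedge_heel","wedge_nose","corner_top","cell","usb","block_battery"):
        print(c,n,[(np.round(d["xyz"],3),round(d["confidence"],2)) for d in ctrl.find_in(c,n)[:2]])
E
```

```text
{'clock': np.float64(0.0), 'joint_pos': array([-1.34 ,  0.478,  0.022,  1.556, -0.012,  1.109, -0.083]), 'qvel': array([ 0.001,  0.001,  0.002, -0.002,  0.   ,  0.001,  0.   ]), 'tau': array([ 0.0000e+00, -5.8286e+01,  1.5340e+00, -2.7260e+01, -5.4000e-02,
        1.7000e-02,  0.0000e+00]), 'eef_pos': array([0.224, 0.636, 0.202]), 'eef_rot': array([ 0.169,  0.986, -0.001, -0.   ]), 'wrist_force': array([-0.051,  0.224,  0.765]), 'moment': array([-0.017,  0.021, -0.037]), 'grasp_force': np.float64(0.0), 'grip_width': np.float64(0.088)}
scene box [(array([0.557, 0.012, 0.064]), 0.97)]
scene wedge [(array([0.49 , 0.181, 0.015]), 0.77)]
scene wedge_heel [(array([0.495, 0.18 , 0.012]), 0.96)]
scene wedge_nose [(array([0.493, 0.181, 0.011]), 0.73), (array([0.563, 0.009, 0.059]), 0.18)]
scene corner_top [(array([0.494, 0.182, 0.011]), 0.68), (array([0.562, 0.015, 0.062]), 0.5)]
scene cell [(array([0.623, 0.144, 0.008]), 0.66), (array([ 0.448, -0.092,  0.013]), 0.56)]
scene usb [(array([0.617, 0.145, 0.008]), 0.52)]
scene block_battery [(array([0.418, 0.026, 0.034]), 0.75)]
top box [(array([ 0.581, -0.024,  0.059]), 0.72)]
top wedge [(array([0.502, 0.161, 0.013]), 0.6)]
top wedge_heel [(array([0.619, 0.138, 0.01 ]), 0.29), (array([0.503, 0.161, 0.01 ]), 0.16)]
top wedge_nose [(array([0.503, 0.164, 0.012]), 0.56), (array([ 0.579, -0.021,  0.057]), 0.35)]
top corner_top [(array([ 0.583, -0.023,  0.06 ]), 0.97)]
top cell [(array([ 0.456, -0.096,  0.013]), 0.56)]
top usb [(array([0.622, 0.137, 0.009]), 0.68), (array([ 0.456, -0.094,  0.011]), 0.47)]
top block_battery [(array([0.425, 0.01 , 0.05 ]), 0.67)]
```

View pics/top0.png

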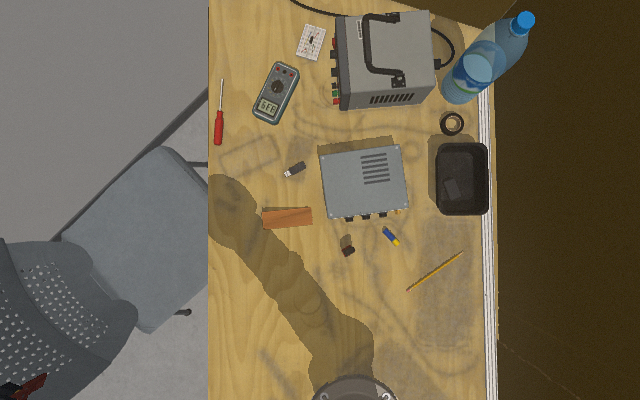

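View pics/scene0.png

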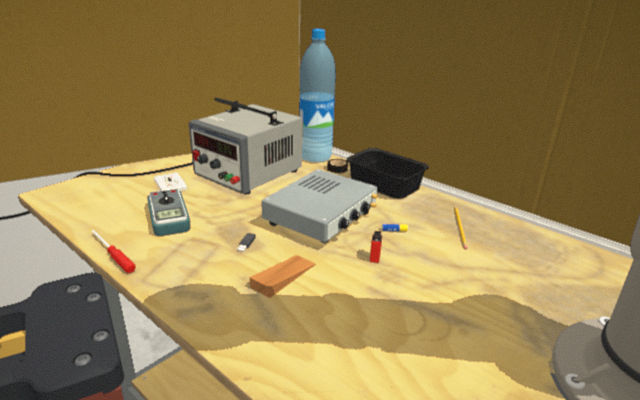

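The top view shows the box at about (365,180) px, slightly turned. The wedge runs from its heel at (262,218) to its nose at (312,217). The USB stick is at (293,170), the block battery at (348,245) and the AA cell at (391,236). Next I'll fit poses to the point clouds.

```bash
cat > h.py <<'E'
from workcell import ctrl
import cv2,numpy as np
def cloud(im):
    v,u=np.mgrid[:400,:640]; z=im["range_z"]; K=im["camera_matrix"]
    c=np.stack([(u-K[0,2])/K[0,0]*z,(v-K[1,2])/K[1,1]*z,z],-1)
    return (c-im["t"])@im["R"]
def rect(p):
    (c,s,a)=cv2.minAreaRect((p[:,:2]*1000).astype(np.float32)); return np.round(c,1),np.round(s,1),round(a,2)
def boxfit(im):
    P=cloud(im); m=(abs(P[...,2]-.062)<.008)&(P[...,0]>.42)&(P[...,0]<.72)&(P[...,1]>-.16)&(P[...,1]<.13)&(im["range_z"]>0)
    n,l,st,_=cv2.connectedComponentsWithStats(m.astype(np.uint8)); k=1+np.argmax(st[1:,4]); p=P[l==k]
    A=np.c_[p[:,:2]-p[:,:2].mean(0),np.ones(len(p))]; return rect(p),np.linalg.lstsq(A,p[:,2],rcond=None)[0]
def wedgefit(im):
    P=cloud(im); px=im["pixels"].astype(int)
    m=(px[...,0]>px[...,1]*1.45)&(px[...,0]>90)&(P[...,0]>.44)&(P[...,0]<.56)&(P[...,1]>.02)&(P[...,1]<.28)&(P[...,2]<.035)&(im["range_z"]>0)
    n,l,st,_=cv2.connectedComponentsWithStats(m.astype(np.uint8)); k=1+np.argmax(st[1:,4]); p=P[l==k]
    return rect(p),len(p),p
E
python3 - <<'E'
from h import *
for c in("top","scene"):
    im=dict(np.load(c+"0.npz")); print(c,boxfit(im)); r,n,p=wedgefit(im); print(r,n)
    print(np.round(cv2.boxPoints((tuple(r[0]),tuple(r[1]),r[2])),0).tolist(), np.percentile(p[:,2],[2,50,98]))
    b=boxfit(im)[0]; print(np.round(cv2.boxPoints((tuple(b[0]),tuple(b[1]),b[2])),0).tolist())
    P=cloud(im); print("desk",np.median(P[(abs(P[...,2])<.02)&(P[...,0]>.3)&(P[...,0]<.7)][:,2]))
    for n_ in("usb","cell","block_battery"):
        q=ctrl.masks_of(c,n_); 
        if q: pp=P[q[0]["region"]]; pp=pp[(pp[:,2]>.003)]; print(n_,rect(pp))
E
```

```text
top ((array([583.9, -25.3]), array([154. , 190.3]), 7.71), array([ 0.00344467, -0.00059814,  0.06048229]))
(array([501.8, 158.1]), array([ 42.6, 118. ]), 5.55) 855
[[475.0, 215.0], [486.0, 97.0], [529.0, 101.0], [517.0, 219.0]] [0.00023998 0.01109119 0.02145511]
[[495.0, 59.0], [520.0, -130.0], [673.0, -109.0], [647.0, 79.0]]
desk -0.0006972139153015535
usb (array([621. , 139.8]), array([18.1, 54.1]), 25.76)
block_battery (array([455.7,  36.2]), array([101.3,  28.9]), 38.2)
scene ((array([584.5, -20.3]), array([153. , 191.8]), 7.32), array([ 0.00790812, -0.0025049 ,  0.05998349]))
(array([500.2, 163. ]), array([ 45.4, 120.4]), 6.05) 1230
[[471.0, 220.0], [484.0, 101.0], [529.0, 106.0], [516.0, 225.0]] [0.00189623 0.01140326 0.02102867]
[[496.0, 65.0], [521.0, -125.0], [673.0, -106.0], [648.0, 85.0]]
desk -0.0008346594391716378
usb (array([620.2, 144.1]), array([18.9, 56. ]), 27.14)
cell (array([452.1, -87. ]), array([46.7, 10.9]), 42.74)
```

```bash
cat >> h.py <<'E'
from scipy.spatial.transform import Rotation as Ro
def plan(xyz,yang,n=1):
    """print n successive (shift/0.15, turn/0.5) rows to reach tool-down pose, tool y at yang deg"""
    s=ctrl.get_state(); p=np.array(s["eef_pos"]); R=Ro.from_quat(s["eef_rot"])
    a=np.radians(yang); y=np.array([np.cos(a),np.sin(a),0]); z=np.array([0,0,-1.]); T=Ro.from_matrix(np.c_[np.cross(y,z),y,z])
    rv=(R.inv()*T).as_rotvec()/n; d=(np.array(xyz)-p)/n
    print("at",np.round(p,4),"F",np.round(s["wrist_force"],2),"t",round(float(s["clock"]),2),"w",round(float(s["grip_width"]),4))
    for i in range(n): print(np.round((R*Ro.from_rotvec(rv*i)).inv().apply(d)/.15,4),np.round(rv/.5,4))
E
python3 -c "
from h import *
plan([.491,.262,.16],5.8,3)"
```

```text
at [0.2243 0.6366 0.2035] F [ 0.06 -0.39  0.26] t 1.2 w 0.0878
[-0.8356 -0.5882  0.0966] [ 0.     -0.      0.7538]
[-0.9934 -0.2394  0.0966] [ 0.     -0.      0.7538]
[-1.0118  0.143   0.0966] [ 0.     -0.      0.7538]
```

>>> move_arm(commands=[[-0.66,-0.17,-0.12,0.02,0,0,0.15],[-0.66,-0.34,-0.24,0.04,0,0,0.3],[-0.66,-0.5,-0.35,0.06,0,0,0.45],[-0.66,-0.67,-0.47,0.08,0,0,0.6],[-0.66,-0.835,-0.588,0.1,0,0,0.754]], squeeze=10)

```text
clock: 1.82
eef_pos: [0.3139, 0.5108, 0.1885]
eef_rot: [0.352, 0.936, 0.0, 0.0]
wrist_force: [0.7, 0.9, -0.4]
grip_width: 0.0416
grasp_force: 0.0
```

>>> move_arm(commands=[[-0.66,-0.2,-0.05,0.02,0,0,0.15],[-0.66,-0.4,-0.1,0.04,0,0,0.3],[-0.66,-0.6,-0.14,0.06,0,0,0.45],[-0.66,-0.8,-0.19,0.08,0,0,0.6],[-0.66,-0.99,-0.24,0.1,0,0,0.754]])

```text
clock: 2.45
eef_pos: [0.4028, 0.3855, 0.1733]
eef_rot: [0.522, 0.853, 0.0, 0.0]
wrist_force: [0.2, 0.1, -0.3]
grip_width: 0.015
grasp_force: 0.0
```

>>> move_arm(commands=[[-0.66,-0.2,0.03,0.02,0,0,0.15],[-0.66,-0.4,0.06,0.04,0,0,0.3],[-0.66,-0.6,0.09,0.06,0,0,0.45],[-0.66,-0.8,0.12,0.08,0,0,0.6],[-0.66,-1.0,0.143,0.1,0,0,0.754]])

```text
clock: 3.08
eef_pos: [0.4908, 0.2622, 0.1583]
eef_rot: [0.672, 0.74, 0.0, 0.0]
wrist_force: [-0.3, -0.8, -0.8]
grip_width: 0.0151
grasp_force: 0.0
```

```bash
python3 -c "
from h import *
plan([.491,.262,.024],5.8,1)
for c in ('top','scene'):
    im=ctrl.get_image(c); print(wedgefit(im)[:2],boxfit(im))"
```

```text
at [0.4908 0.2622 0.1583] F [-0.26 -0.76 -0.82] t 3.08 w 0.0151
[-0.0018  0.001   0.8951] [ 0.0002 -0.0001 -0.0107]
((array([501.5, 158.3]), array([ 42.1, 118.8]), 5.6), 744) ((array([581.9, -25.5]), array([157.7, 190.2]), 7.63), array([ 0.00220243, -0.00139112,  0.06043953]))
((array([500.3, 163.6]), array([ 43.7, 119.4]), 5.33), 1225) ((array([582.4, -20. ]), array([156.6, 191.5]), 7.09), array([ 0.00817737, -0.00312674,  0.05997599]))
```

>>> move_arm(commands=[[-0.66,0,0,0.25,0,0,0],[-0.66,0,0,0.5,0,0,0],[-0.66,0,0,0.75,0,0,0],[-0.66,0,0,0.895,0,0,-0.01],[-0.66,0,0,0.895,0,0,-0.01]])

```text
clock: 3.8
eef_pos: [0.4883, 0.2636, 0.0227]
eef_rot: [0.669, 0.744, -0.002, -0.001]
wrist_force: [0.7, 0.5, -0.5]
grip_width: 0.0149
grasp_force: 0.0
```

>>> move_arm(commands=[[-0.66,-0.05,0,0,0,0,0],[-0.66,-0.1,0,0,0,0,0],[-0.66,-0.15,0,0,0,0,0],[-0.66,-0.2,0,0,0,0,0],[-0.66,-0.25,0,0,0,0,0]])

```text
clock: 4.42
eef_pos: [0.4937, 0.226, 0.0244]
eef_rot: [0.669, 0.743, 0.0, 0.0]
wrist_force: [0.5, 0.0, -0.4]
grip_width: 0.0151
grasp_force: 0.0
```

>>> move_arm(commands=[[-0.66,-0.06,0,0,0,0,0],[-0.66,-0.12,0,0,0,0,0],[-0.66,-0.18,0,0,0,0,0],[-0.66,-0.24,0,0,0,0,0],[-0.66,-0.3,0,0,0,0,0]])

```text
clock: 5.05
eef_pos: [0.4984, 0.1812, 0.0242]
eef_rot: [0.669, 0.744, -0.0, -0.0]
wrist_force: [-0.4, 0.3, 0.4]
grip_width: 0.0148
grasp_force: 0.0
```

```bash
python3 -c "
from h import *
plan([.50,.15,.024],5.8,1)
for c in ('top','scene'):
    im=ctrl.get_image(c); print(wedgefit(im)[:2],boxfit(im)); cv2.imwrite('pics/%s1.png'%c,im['pixels'][:,:,::-1])"
```

```text
at [0.4984 0.1812 0.0242] F [-0.41  0.29  0.43] t 5.05 w 0.0148
[-0.208  -0.0113  0.0012] [-0.0001  0.      0.0092]
((array([504.4, 132.6]), array([41.9, 65.8]), 5.19), 397) ((array([584.3, -25.1]), array([153.1, 190.2]), 7.57), array([ 0.00300643, -0.00090702,  0.0604503 ]))
((array([500.3, 163.3]), array([ 43.7, 120. ]), 5.14), 1215) ((array([585.9, -31.2]), array([152.1, 170. ]), 7.33), array([0.01158798, 0.00023618, 0.05997396]))
```

View pics/scene1.png

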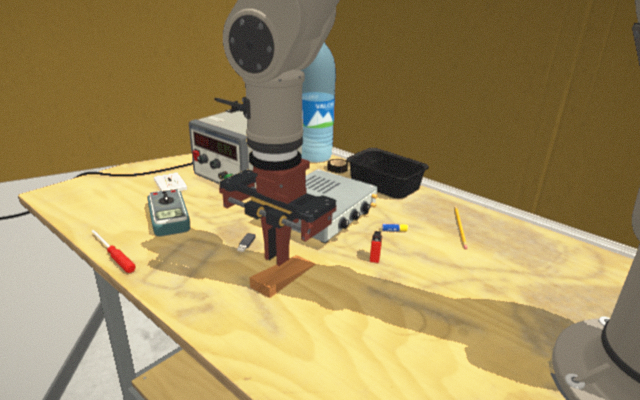

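The picture shows the wedge where it was, with the fingertips near (278,262). Yet the TCP reads as being past the heel with no force. I'll check the real fingertip height from depth.

Run:
```python
from h import *
for c in ("scene","top"):
    im=ctrl.get_image(c); P=cloud(im)
    K=im["camera_matrix"]
    for X in ([.498,.181,.007],[.498,.181,.024],[.495,.22,.022],[.495,.22,0]):
        q=K@(im["R"]@X+im["t"]); print(c,X,np.round(q[:2]/q[2],0))
    if c=="scene":
        crop=im["pixels"][200:310,210:350,::-1]; cv2.imwrite("pics/crop1.png",cv2.resize(crop,None,fx=5,fy=5,interpolation=cv2.INTER_CUBIC))
        for v in range(225,285,4): print(v,[tuple(np.round(P[v,u]*1000).astype(int).tolist()) for u in (262,270,276,282,288)])
```

```text
scene [0.498, 0.181, 0.007] [277. 278.]
scene [0.498, 0.181, 0.024] [277. 269.]
scene [0.495, 0.22, 0.022] [260. 282.]
scene [0.495, 0.22, 0] [260. 293.]
225 [(516, 193, 104), (476, 213, 128), (466, 211, 132), (460, 205, 132), (448, 204, 136)]
229 [(514, 196, 99), (506, 186, 98), (487, 192, 108), (475, 190, 112), (477, 176, 106)]
233 [(515, 195, 91), (504, 188, 92), (488, 190, 100), (475, 190, 106), (478, 175, 98)]
237 [(618, 107, 0), (507, 186, 83), (487, 192, 94), (478, 188, 97), (479, 175, 90)]
241 [(608, 115, -1), (504, 189, 78), (487, 192, 87), (479, 187, 89), (481, 172, 81)]
245 [(598, 125, 0), (504, 189, 71), (486, 192, 81), (479, 187, 81), (482, 171, 73)]
249 [(588, 133, -1), (506, 188, 62), (487, 192, 73), (481, 186, 73), (483, 170, 65)]
253 [(578, 143, 0), (504, 189, 56), (488, 192, 65), (482, 184, 64), (484, 169, 56)]
257 [(570, 149, -2), (504, 190, 49), (487, 192, 58), (482, 185, 57), (483, 170, 50)]
261 [(559, 159, 0), (551, 148, -2), (487, 193, 51), (481, 185, 50), (520, 134, 6)]
265 [(550, 167, 0), (541, 157, -1), (522, 161, 10), (516, 153, 9), (510, 144, 8)]
269 [(542, 174, -1), (518, 178, 13), (512, 170, 12), (506, 162, 10), (499, 154, 10)]
273 [(515, 198, 16), (508, 187, 15), (501, 181, 15), (496, 172, 13), (490, 163, 11)]
277 [(504, 207, 19), (498, 196, 16), (492, 189, 16), (487, 180, 14), (481, 173, 13)]
281 [(494, 216, 21), (488, 205, 19), (482, 198, 18), (478, 189, 16), (479, 175, 8)]
top [0.498, 0.181, 0.007] [278. 219.]
top [0.498, 0.181, 0.024] [277. 219.]
top [0.495, 0.22, 0.022] [261. 221.]
top [0.495, 0.22, 0] [262. 221.]
```

View pics/crop1.png

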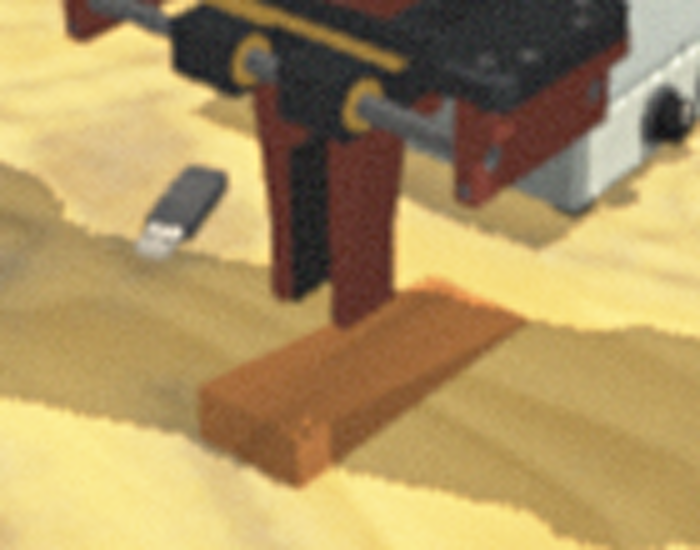

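The cloud puts the fingertips at z ≈ 46 mm, not 7 mm, so they really stand about 39 mm higher than the pose implies, while x and y agree. The wedge is untouched. I'll back off behind the heel, lower in part, and recheck the tip height.

>>> move_arm(commands=[[-0.66,0.14,0.0,0,0,0,0],[-0.66,0.28,0.0,0,0,0,0],[-0.66,0.42,0,0,0,0,0],[-0.66,0.55,0,0,0,0,0],[-0.66,0.56,0,0.1,0,0,0]])

```text
clock: 5.88
eef_pos: [0.4898, 0.2685, 0.0094]
eef_rot: [0.667, 0.745, 0.001, 0.0]
wrist_force: [-0.2, 0.9, -0.2]
grip_width: 0.0146
grasp_force: 0.0
```

Run:
```python
from h import *
plan([.491,.262,-.015],5.5,1)
im=ctrl.get_image("scene"); P=cloud(im); m=(P[...,1]>.235)&(P[...,1]<.29)&(P[...,0]>.45)&(P[...,0]<.53)&(P[...,2]>.008)
p=P[m]*1000; o=np.argsort(p[:,2]); print(np.round(p[o[:12:2]]), np.round(np.percentile(p[p[:,2]<70],[2,50,98],axis=0)))
t=P[(P[...,1]>.16)&(P[...,1]<.34)&(P[...,0]>.40)&(P[...,0]<.58)&(P[...,2]>.008)]
h,e=np.histogram(t[:,2]*1000,bins=np.arange(0,150,8)); 
for a,b in zip(e,h): 
    q=t[(t[:,2]*1000>=a)&(t[:,2]*1000<a+8)]; print(int(a),b,np.round(np.r_[q.min(0),q.max(0)]*1000)[[0,3,1,4]] if b else "")
```

```text
at [0.4898 0.2685 0.0094] F [-0.18  0.86 -0.22] t 5.88 w 0.0146
[-0.0445  0.0032  0.1624] [ 0.0042 -0.0038  0.0271]
[[477. 257.  27.]
 [501. 282.  28.]
 [497. 278.  28.]
 [500. 281.  28.]
 [497. 269.  28.]
 [497. 271.  29.]] [[471. 258.  29.]
 [478. 275.  49.]
 [504. 283.  69.]]
0 0 
8 307 [474. 517. 160. 224.]
16 260 [474. 519. 183. 225.]
24 55 [472. 504. 256. 283.]
32 110 [471. 505. 256. 283.]
40 123 [472. 506. 257. 283.]
48 114 [471. 504. 258. 283.]
56 117 [470. 505. 258. 283.]
64 123 [469. 506. 256. 283.]
72 121 [468. 507. 257. 283.]
80 117 [467. 507. 258. 283.]
88 65 [465. 509. 265. 284.]
96 18 [466. 510. 275. 284.]
104 136 [406. 564. 229. 311.]
112 487 [405. 565. 229. 311.]
120 737 [405. 566. 229. 311.]
128 634 [400. 571. 227. 312.]
136 376 [400. 571. 228. 312.]
```

>>> move_arm(commands=[[-0.66,0,0,0.04,0,0,0],[-0.66,0,0,0.08,0,0,0],[-0.66,0,0,0.12,0,0,0],[-0.66,0,0,0.12,0,0,0]])

```text
clock: 6.42
eef_pos: [0.4892, 0.2648, -0.0093]
eef_rot: [0.669, 0.743, -0.0, -0.0]
wrist_force: [-0.6, -0.1, -0.7]
grip_width: 0.0146
grasp_force: 0.0
```

```bash
cat >> h.py <<'E'
def tips():
    s=ctrl.get_state(); x,y,z=s["eef_pos"]
    im=ctrl.get_image("scene"); P=cloud(im); d=P-np.array([x,y,0])
    t=P[(abs(d[...,0])<.03)&(abs(d[...,1])<.022)&(P[...,2]>.004)&(P[...,2]<.2)]
    print("tip z",np.round(np.sort(t[:,2])[[0,3,10]]*1000,1),"tcp z",round(z*1000,1)); return im
E
python3 -c "
from h import *
plan([.491,.262,-.015],5.8,1);tips()"
```

```text
at [ 0.4892  0.2648 -0.0093] F [-0.59 -0.13 -0.68] t 6.42 w 0.0146
[-0.0201  0.0098  0.0381] [-0.0016  0.0009  0.0084]
tip z [ 8.1  9.5 10.4] tcp z -9.3
```

>>> move_arm(commands=[[-0.66,-0.04,0.01,0.012,0,0,0],[-0.66,-0.09,0.01,0.012,0,0,0],[-0.66,-0.14,0.01,0.012,0,0,0],[-0.66,-0.19,0.01,0.012,0,0,0],[-0.66,-0.24,0.01,0.012,0,0,0]])

```text
clock: 7.1
eef_pos: [0.4948, 0.2292, -0.0105]
eef_rot: [0.669, 0.743, 0.0, -0.0]
wrist_force: [0.6, 0.2, -1.0]
grip_width: 0.0151
grasp_force: 0.2
```

>>> move_arm(commands=[[-0.66,-0.04,0,0,0,0,0],[-0.66,-0.08,0,0,0,0,0],[-0.66,-0.12,0,0,0,0,0],[-0.66,-0.16,0,0,0,0,0],[-0.66,-0.2,0,0,0,0,0]])

```text
clock: 7.72
eef_pos: [0.4979, 0.1996, -0.0106]
eef_rot: [0.669, 0.744, -0.0, -0.0]
wrist_force: [0.4, 0.5, 1.0]
grip_width: 0.0148
grasp_force: 0.3
```

```bash
python3 -c "
from h import *
plan([.50,.15,-.011],5.8,1)
for c in ('top','scene'):
    im=ctrl.get_image(c); print(wedgefit(im)[:2],boxfit(im)); cv2.imwrite('pics/%s2.png'%c,im['pixels'][:,:,::-1])"
```

```text
at [ 0.4979  0.1996 -0.0106] F [0.43 0.54 0.98] t 7.72 w 0.0148
[-0.3301 -0.0213  0.0025] [-0.0001 -0.0001  0.0096]
((array([506.3, 123.6]), array([ 42.5, 112.4]), 5.73), 737) ((array([582. , -25.5]), array([157.3, 190.1]), 7.67), array([ 0.00284205, -0.00099079,  0.06042888]))
((array([502.3, 142.7]), array([ 42.2, 141.2]), 6.66), 664) ((array([585.1, -21.1]), array([156.6, 191.4]), 6.08), array([0.01113862, 0.00187789, 0.06002352]))
```

View pics/scene2.png

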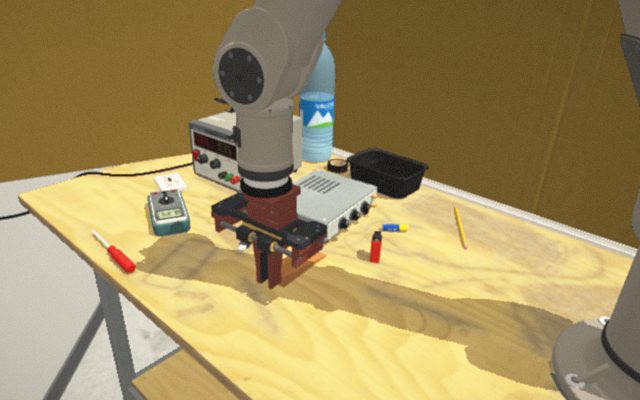

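The fingers now stand behind the heel at (268,275), and the wedge has begun to slide. It still has at least 50 mm to go before it meets the foot.

>>> move_arm(commands=[[-0.66,-0.06,0,0,0,0,0],[-0.66,-0.12,0,0,0,0,0],[-0.66,-0.18,0,0,0,0,0],[-0.66,-0.24,0,0,0,0,0],[-0.66,-0.28,0,0,0,0,0]])

```text
clock: 8.45
eef_pos: [0.5024, 0.1573, -0.0106]
eef_rot: [0.669, 0.743, -0.0, 0.0]
wrist_force: [-0.7, 0.4, -0.9]
grip_width: 0.0149
grasp_force: 0.1
```

>>> move_arm(commands=[[-0.66,-0.01,0,0,0,0,0],[-0.66,-0.02,0,0,0,0,0],[-0.66,-0.03,0,0,0,0,0],[-0.66,-0.03,0,0,0,0,0]])

```text
clock: 8.95
eef_pos: [0.5029, 0.1537, -0.0106]
eef_rot: [0.669, 0.744, 0.0, 0.0]
wrist_force: [-0.4, -1.8, -1.4]
grip_width: 0.0149
grasp_force: 0.0
```

```bash
python3 -c "
from h import *
plan([.50,.15,-.011],5.8,1)
im=ctrl.get_image('top'); print(wedgefit(im)[:2],boxfit(im))"
```

```text
at [ 0.5029  0.1537 -0.0106] F [-0.38 -1.85 -1.42] t 8.95 w 0.0149
[-0.0226 -0.0217  0.0028] [0.0001 0.     0.0098]
((array([511.2,  74.1]), array([ 42.7, 103.6]), 5.85), 458) ((array([581. , -25.4]), array([159.9, 190.3]), 7.41), array([ 0.00341105, -0.00128546,  0.06043424]))
```

>>> move_arm(commands=[[-0.66,-0.01,0,0,0,0,0],[-0.66,-0.02,0,0,0,0,0],[-0.66,-0.02,0,0,0,0,0]])

```text
clock: 9.38
eef_pos: [0.5032, 0.1504, -0.0106]
eef_rot: [0.669, 0.743, -0.0, 0.0]
wrist_force: [0.3, 0.8, 0.4]
grip_width: 0.0149
grasp_force: 0.0
```

>>> move_arm(commands=[[-0.66,-0.01,0,0,0,0,0],[-0.66,-0.02,0,0,0,0,0],[-0.66,-0.02,0,0,0,0,0]])

```text
clock: 9.75
eef_pos: [0.5035, 0.1475, -0.0106]
eef_rot: [0.669, 0.743, -0.0, 0.0]
wrist_force: [0.3, 0.4, 0.7]
grip_width: 0.0147
grasp_force: 0.0
```

>>> move_arm(commands=[[-0.66,-0.01,0,0,0,0,0],[-0.66,-0.02,0,0,0,0,0],[-0.66,-0.02,0,0,0,0,0]])

```text
clock: 10.12
eef_pos: [0.5038, 0.1449, -0.0106]
eef_rot: [0.669, 0.744, 0.0, -0.0]
wrist_force: [-0.4, 1.7, 0.1]
grip_width: 0.0146
grasp_force: 0.7
```

>>> move_arm(commands=[[-0.66,-0.01,0,0,0,0,0],[-0.66,-0.02,0,0,0,0,0],[-0.66,-0.02,0,0,0,0,0]])

```text
clock: 10.5
eef_pos: [0.5041, 0.1423, -0.0106]
eef_rot: [0.669, 0.744, 0.0, -0.0]
wrist_force: [-0.9, 3.9, -0.5]
grip_width: 0.0148
grasp_force: 2.3
```

```bash
python3 -c "
from h import *
for i in range(3):
    im=ctrl.get_image('top'); b=boxfit(im); print(np.round(ctrl.get_state()['wrist_force'],1),wedgefit(im)[0],b[0],np.round(b[1],4))"
```

```text
[-0.3  4.2 -0.4] (array([512.2,  65.8]), array([42.3, 86.7]), 5.96) (array([585.5, -25.3]), array([151.9, 190. ]), 7.7) [-0.0001  0.0008  0.0607]
[-0.1  5.3 -0.7] (array([512.2,  65.9]), array([42.4, 86.5]), 6.12) (array([581. , -25.7]), array([160.4, 189.6]), 7.7) [0.0008 0.0014 0.0607]
[-0.9  5.3  0.9] (array([512.3,  65.8]), array([42.6, 86.6]), 6.16) (array([581. , -25.7]), array([160.4, 189.7]), 7.69) [0.0003 0.0009 0.0606]
```

The push reached about 5 N and the top plane tilted by roughly 0.6 mm at the corner, so the wedge is tight. I'll back off and rise.

>>> move_arm(commands=[[-0.66,0.05,0,0,0,0,0],[-0.66,0.15,0,0,0,0,0],[-0.66,0.25,0,-0.15,0,0,0],[-0.66,0.25,0,-0.45,0,0,0],[-0.66,0.25,0,-0.75,0,0,0]])

```text
clock: 11.28
eef_pos: [0.4996, 0.1796, 0.1029]
eef_rot: [0.668, 0.744, -0.001, 0.0]
wrist_force: [-0.5, 1.0, 0.3]
grip_width: 0.0145
grasp_force: 0.0
```

```bash
python3 -c "
from h import *
plan([.514,.044,.08],5.8,1)
for c in ('top','scene'):
    im=ctrl.get_image(c); b=boxfit(im); print(wedgefit(im)[:2],b[0],np.round(b[1],4)); cv2.imwrite('pics/%s3.png'%c,im['pixels'][:,:,::-1])
im=ctrl.get_image('scene'); cv2.imwrite('pics/crop3.png',cv2.resize(im['pixels'][160:310,220:400,::-1],None,fx=4,fy=4,interpolation=cv2.INTER_CUBIC))
"
```

```text
at [0.4996 0.1796 0.1029] F [-0.5   1.02  0.32] t 11.28 w 0.0145
[-9.087e-01 -9.000e-04  1.532e-01] [-0.0017  0.0019  0.011 ]
((array([511.2,  75.4]), array([ 42.3, 105.7]), 6.09), 490) (array([585.2, -25.2]), array([151.5, 189.8]), 7.69) [0.0004 0.0013 0.0607]
((array([510.9,  77.1]), array([ 44.8, 115.4]), 6.39), 866) (array([584.1, -21.3]), array([150.9, 192.1]), 7.27) [0.0106 0.0003 0.0602]
```

View pics/crop3.png

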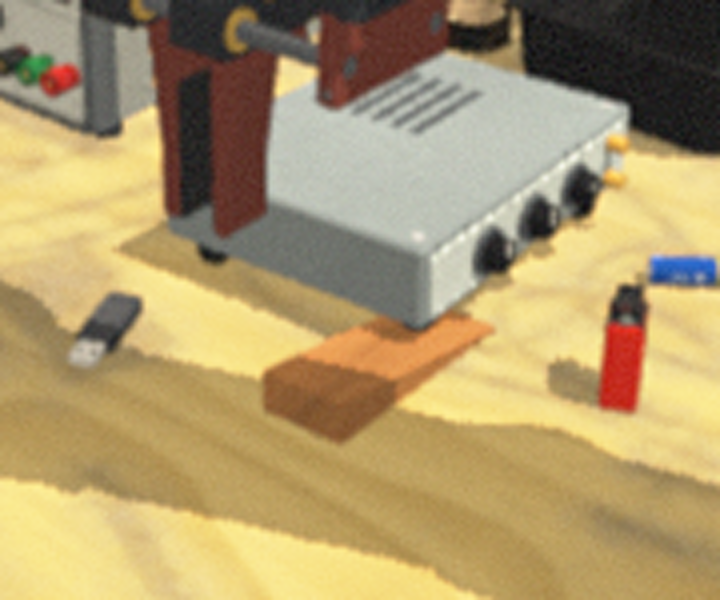

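The wedge sits under the front left corner (crop (430,320)), the box hasn't moved and the small things are untouched. Next I go over corner_top and close the fingers.

>>> move_arm(commands=[[-1,-0.2,0,0,0,0,0],[-1,-0.45,0,0,0,0,0],[-1,-0.7,0,0,0,0,0],[-1,-0.91,0,0,0,0,0],[-1,-0.91,0,0,0,0,0]])

```text
clock: 12.05
eef_pos: [0.5137, 0.0406, 0.1007]
eef_rot: [0.67, 0.742, -0.001, -0.0]
wrist_force: [-0.1, 1.1, -0.9]
grip_width: 0.0008
grasp_force: 0.0
```

```bash
python3 -c "
from h import *
plan([.5147,.0435,.048],7.5,1)
tips()"
```

```text
at [0.5137 0.0406 0.1007] F [-0.06  1.06 -0.93] t 12.05 w 0.0008
[0.0189 0.0092 0.3514] [-0.0045  0.0029 -0.059 ]
tip z [4.  4.1 4.3] tcp z 100.7
```

>>> move_arm(commands=[[-1,0.019,0.009,0.1,0,0,-0.02],[-1,0.019,0.009,0.2,0,0,-0.06],[-1,0.019,0.009,0.3,0,0,-0.06],[-1,0.019,0.009,0.34,0,0,-0.06],[-1,0.019,0.009,0.34,0,0,-0.06]])

```text
clock: 12.72
eef_pos: [0.5153, 0.0461, 0.0503]
eef_rot: [0.658, 0.753, -0.001, -0.0]
wrist_force: [-0.6, 0.3, 0.1]
grip_width: 0.0007
grasp_force: 0.0
```

>>> move_arm(commands=[[-1,0,0,0.01,0,0,0],[-1,0,0,0.02,0,0,0],[-1,0,0,0.02,0,0,0]])

```text
clock: 13.1
eef_pos: [0.5158, 0.0463, 0.0481]
eef_rot: [0.657, 0.753, 0.0, 0.0]
wrist_force: [0.1, 0.0, -0.9]
grip_width: 0.0004
grasp_force: 0.0
```

>>> move_arm(commands=[[-1,0,0,0.01,0,0,0],[-1,0,0,0.015,0,0,0],[-1,0,0,0.015,0,0,0]])

```text
clock: 13.48
eef_pos: [0.5156, 0.0463, 0.0456]
eef_rot: [0.657, 0.754, -0.0, -0.0]
wrist_force: [-0.5, -0.0, -1.2]
grip_width: 0.0002
grasp_force: 0.0
```

>>> move_arm(commands=[[-1,-0.018,-0.005,0.005,0,0,0],[-1,-0.018,-0.005,0.01,0,0,0],[-1,-0.018,-0.005,0.01,0,0,0]])

```text
clock: 13.85
eef_pos: [0.5152, 0.0434, 0.0441]
eef_rot: [0.658, 0.753, -0.0, -0.0]
wrist_force: [0.6, -0.4, 0.4]
grip_width: 0.0004
grasp_force: 0.0
```

>>> move_arm(commands=[[-1,0,0,0.005,0,0,0],[-1,0,0,0.01,0,0,0],[-1,0,0,0.01,0,0,0]])

```text
clock: 14.22
eef_pos: [0.5153, 0.0436, 0.043]
eef_rot: [0.657, 0.753, 0.0, -0.0]
wrist_force: [-1.8, 0.3, 5.9]
grip_width: 0.0005
grasp_force: 2.8
```

>>> move_arm(commands=[[-1,0,0,0.005,0,0,0],[-1,0,0,0.01,0,0,0],[-1,0,0,0.01,0,0,0]])

```text
clock: 14.6
eef_pos: [0.5153, 0.0437, 0.0427]
eef_rot: [0.658, 0.753, 0.0, -0.0]
wrist_force: [-6.7, 0.0, 19.6]
grip_width: 0.0005
grasp_force: 10.1
```

```bash
python3 -c "
from h import *
for c in ('top','scene'):
    im=ctrl.get_image(c); b=boxfit(im); print(np.round(ctrl.get_state()['wrist_force'],1),wedgefit(im)[:2],b[0],np.round(b[1],4))
cv2.imwrite('pics/crop4.png',cv2.resize(im['pixels'][160:310,220:400,::-1],None,fx=4,fy=4,interpolation=cv2.INTER_CUBIC))
plan([.5147,.0435,.042],7.5,1)
"
```

```text
[-6.9 -0.2 20.2] ((array([505.8, 124.3]), array([ 7.5, 38.7]), 89.66), 54) (array([584.2, -25.5]), array([153.5, 189.9]), 7.88) [-0.0013 -0.0005  0.0605]
[-5.  -0.4 20.1] ((array([509.9,  77.7]), array([ 43.4, 112.7]), 5.75), 872) (array([584.5, -20.9]), array([152.8, 192.2]), 7.45) [ 0.005  -0.0005  0.06  ]
at [0.5154 0.0437 0.0427] F [-4.98 -0.38 20.11] t 14.7 w 0.0008
[-0.0008 -0.0045  0.0046] [ 0.0003 -0.0024  0.0098]
```

View pics/crop4.png

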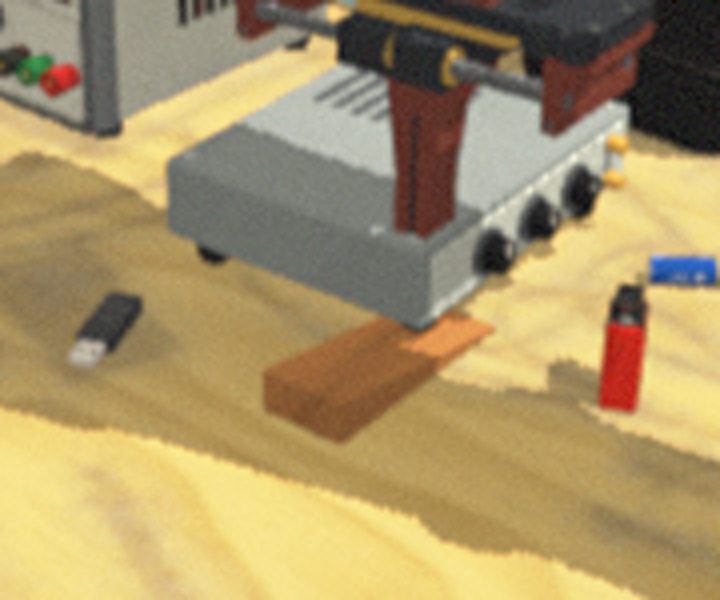

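The fingertips press at about 20 N on the corner (crop (425,230)). The wedge is tight beneath it, the box is level and in place, and the hand is clear of the wedge, so I'm handing in.

```bash
python3 -c "
from workcell import ctrl
print(ctrl.hand_in())"
```

```text
the job is handed in; nothing more can be done
None
```

The wedge is tight under the short front left foot and the box stands level where it was, with the small things undisturbed; I handed in with the fingertips still pressing that corner at about 20 N and the hand off the wedge.

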